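# Coaster from the sprung dispenser, cup on the coaster

## Robot

A 6-joint arm with a two-finger parallel gripper is mounted at the origin on a cart in front of the work surface, level with it; the furniture and walls round the work are solid. World frame = base frame: x ahead of the robot, y to its left, z up, the work surface at z = 0. Lengths are in mm, angles in rad, forces in N, time in s.
With the tool pointing down it reaches from about 275 to 1000 mm from the base axis. Payload 8.4 kg.
Tool frame: the origin (TCP) lies between the finger pads; the fingertips stand r.tips_ahead ahead of it and the grasp point (between the pads) lies 6 mm ahead of it (r.tips_ahead is the distance from the TCP to the fingertips, in mm); z points along the fingers, y is the line along which they close (so a half turn about z gives the same grasp; the last joint's range is limited). The gripper opens to 85 mm and grips with 20 to 120 N. Pads are 22 mm wide; open, the fingers measure 114 mm over their backs; the gripper's body (76 mm by 85 mm) begins 54 mm behind the grasp point. The pads swing forward as they close: fully open they stand 13 mm farther back than shut.
Start: joints at [-1.277, 0.353, 1.633, -0, 1.155, -0.002], TCP at [182.189, -597.859, 256.281] pointing down, gripper open.
Joint ranges: [-2.63, 2.63], [-0.92, 2.1], [0.06, 2.66], [-1.3, 4.44], [0, 2.69], [-3.02, 3.02]. Speed limits (rad/s): [2.22, 2.22, 2.79, 3.14, 3.14, 3.14].

## Interface

Orientations are given as [roll, pitch, yaw] about the fixed x, y, z axes, in that order (R = Rz(yaw) Ry(pitch) Rx(roll)).
In Python, from rig import r gives the robot as it stands.
- The arm moves only by the tool carry_out, never from a script. Its arguments are lists of equal length, an entry for each row: "delta_pos": the shift along the tool's x, y, z in m, a list of three; "rot": the turn, a rotation vector about the tool's x, y, z in degrees, a list of three. A call has 1 to 8 rows; each row is the pose to reach, as a shift and turn from the pose commanded when the call began, along the tool's axes at that moment; what a row does not reach only later rows make up. A row lasts 1/8 s, in which the tool goes at most 62.5 mm and 10.7 degrees, less where a joint would pass 70% of its speed; a pose out of reach is approached as far as the arm can. A call with a gripper value outside its range is refused whole. "claw" is the finger opening in m, from 0 to 0.0854, set as the call begins (left out, the last holds). The fingers move at their own pace and stop on an object; "grip_force" is the grip in N (left out, the last holds). Time passes only in rows, so rows that repeat a pose let the fingers close. It gives the time, the measured TCP pose, the force, the opening and the grip force at its end, in the units of the state.
- r.sense(): the state, without advancing time (a new reading comes with each control period).
- r.grab_frame(name): name is "side" or "top" or "wrist"; returns the picture (400x640x3 uint8, blue, green, red); there is no depth.
- r.camera_info(name): a dict with "fx", "fy", "cx", "cy" (pixels), "pose" (4x4, takes a point from camera to world coordinates); the wrist camera has in their place "hand_eye" (4x4, takes a point from camera to tool coordinates, whose origin is the TCP and whose axes are the flange's). Camera axes: x right, y down, z forward; pixel columns grow to the right and rows downward; lengths in mm; the calibration is good to about 2 mm. A picture is of the moment at which its call begins: read the wrist's pose just before it. camera_info takes no time and is no camera call.
- r.sign_off(): hands the job in; it is judged then, once.
Trained networks look in the newest picture that a camera, given by its name, has taken for a name from the list of things; names that differ only in an ending like _2 or _b are one class to them, and where a whole thing is asked for, a point or a joint stands for the part that bears it (a point fixed in the world has none). Each returns a list of dicts, best first, with "p" (0 to 1); they miss things now and then, are a little off and sometimes report something else, mostly with a low value. They report only what shows in the picture. A call takes as long as a camera call. They do not tell look-alikes from the thing itself.
- r.recognise(thing, camera): "box" ([left, top, right, bottom] in pixels, round what is visible of it).
- r.cut_out(thing, camera): "mask" (400x640 bool, what is visible of it) and "box" ([left, top, right, bottom] in pixels, round what is visible of it).
The state is a dict: "clock": time; "qpos": joint angles; "qvel": joint speeds; "joint_efforts": joint torques, N m; "eef_pos": TCP position; "tcp_rot": TCP orientation; "contact_force": force on the tool from outside, world axes, zero at the start; "wrist_torque": the same for the moment, N m; "opening": opening from 0.0 (shut) to 1.0 (fully open); "grasp_force": force on a finger pad.
Only numpy, scipy, OpenCV 4.12 (cv2) and the standard library are available. Lean on these libraries where they do the work, as an engineer would, in place of code of your own. Each camera call takes 0.05 s, during which the arm holds its last target. There are 200 camera calls.

## Task

Slide the top coaster out of the spring-loaded coaster dispenser until it lies fully on the dispenser's ledge and the next coaster has sprung up into its place. Then set the small espresso cup upright in the middle of the coaster on the ledge, putting it down gently rather than dropping it. Leave the mug and the tin where they stand.

Things in the scene. Friction and masses are not known exactly. Their poses are not given: they have to be found in the camera images.
- dispenser: Fixed wooden coaster dispenser, 219 (x) x 112 (y) x 64 mm high. Origin on the worktop under the centre of its 96 mm square well; z up, its -x is the way out, to the ledge. In the well a sprung plate presses the stack up with 2 to 3 N. Front and rear walls (x = -56 to -48 and 48 to 56 mm) are 50 mm high, so only the top coaster (52 to 60 mm high) can slide, forward, with 1 to 5 N.
- lip_front (a point): Middle of the gap between the front ends of the two steel lips that hold the stack down, 62 mm high, 82 mm in front of the well's centre; axes as the dispenser. The lips lie at 60 to 64 mm height beyond y = +-38 mm, from 82 mm in front of to 56 mm behind the well's centre. The 76 mm gap between them is open from above along its whole length.
- push_point (a point): Rear edge of the top coaster as it starts, half-way up (56 mm high, 46.5 mm behind the well's centre); axes as the dispenser, -x is the way to push. The space behind it is free from above. Push between 52 and 60 mm height: lower would press on the next coaster, which the front wall blocks. Two stop pins, 8 mm thick, 63 mm high, stand at y = +-34 mm, 7 mm further forward.
- ledge (a point): Middle of the flat ledge, on its surface, 50 mm high, 101.5 mm in front of the well's centre; axes as the dispenser. It runs from 48 mm in front of the well's centre to an end stop 155 mm in front, between rails 99 mm apart; stop and rails are 55 mm high. A coaster is clear of the stack once its centre is 94 mm in front of the well's centre; at 108 mm it meets the stop.
- top_coaster_center (a point): Centre (half-way up) of the top cork coaster, a disc 93 mm in diameter, 8 mm thick; z is its axis. It starts in the well, centre 56 mm high.
- next_coaster_center (a point): Centre of the next cork coaster, same size, under the top one: centre 48 mm high at first, 56 mm once it has sprung up.
- cup_center (a point): Centre of the round body of the small espresso cup (no lid, grey-green outside, dark blue inside), half-way up its 50 mm height: the underside is 25 mm below. Body 63 mm across at the rim, 44 mm at the foot, z up along its axis; the handle points to its own -y and ends 54 mm from the axis; along its own x both sides are free to grip. About 0.12 kg. It stands on the worktop on the right.
- cup: The same espresso cup; origin under the middle of cup and handle together, at the underside (11.5 mm toward the handle from the cup's axis); axes as cup_center.
- mug: Bystander: plain cream mug, 83 mm across, 117 mm with handle, 94 mm high; origin at the underside. It and the cup may stand in each other's places.
- tin: Bystander: low food tin, 76 mm in diameter, 58 mm high, to the left of the dispenser; origin at the underside.
Things that resemble listed ones, but are neither listed nor needed, are in the scene too. What is shaped like the part that bears top_coaster_center but blue or pink is not meant.

How it is judged:
By the outcome, as a careful person would: the job done as asked, in the order asked, and still so for the second after the job is handed in, with the robot touching nothing.
It also fails if it takes over 56 s, if anything falls off the work surface, if the arm or the gripper's body presses on something with over 40 N, if the wrist force passes 120 N, or if a joint passes its speed limit or range.

## Working session

There is one attempt and no reset: what is moved stays moved. The work goes in short steps, Python scripts to look and compute and a tool call to move; the robot and the scene stay as the last step left them, time stands still between calls to the robot, and variables do not carry over. Pictures are saved under pics/ and viewed, at most 11 in all, crops included, and the job is handed in when it is done.

Besides the shell and the picture viewer there is one more tool, called after "Call:" as name(argument=value, ...), one argument or row to a line, values as JSON. carry_out: Moves the arm, as the interface text tells. Its arguments: {"type":"object","properties":{"delta_pos":{"type":"array","items":{"type":"array","items":{"type":"number"}}},"rot":{"type":"array","items":{"type":"array","items":{"type":"number"}}},"claw":{"type":"number"},"grip_force":{"type":"number"}},"required":["delta_pos","rot"]}

```bash
mkdir -p pics; ls; cat > h.py <<'E'
from rig import r
import numpy as np, cv2
from scipy.spatial.transform import Rotation as R
def ray(cam,u,v,z):
    c=r.camera_info(cam)
    T=np.array(c["pose"]) if "pose" in c else tool()@np.array(c["hand_eye"])
    d=T[:3,:3]@[(u-c["cx"])/c["fx"],(v-c["cy"])/c["fy"],1]
    return T[:3,3]+d*(z-T[2,3])/d[2]
def tool():
    s=r.sense();T=np.eye(4);T[:3,:3]=R.from_euler('xyz',s["tcp_rot"]).as_matrix();T[:3,3]=s["eef_pos"];return T
def proj(cam,P):
    c=r.camera_info(cam)
    T=np.array(c["pose"]) if "pose" in c else tool()@np.array(c["hand_eye"])
    p=(np.linalg.inv(T)@np.c_[np.atleast_2d(P),np.ones(len(np.atleast_2d(P)))].T)[:3]
    return np.c_[c["fx"]*p[0]/p[2]+c["cx"],c["fy"]*p[1]/p[2]+c["cy"]]
E
python3 - <<'E'
from h import *
np.set_printoptions(precision=3,suppress=True)
a=r.grab_frame("top");b=r.grab_frame("side")
cv2.imwrite("pics/top.png",a);cv2.imwrite("pics/side.png",b)
for cam in("top","side"):
  c=r.camera_info(cam);print(cam,c)
  for t in("dispenser","top_coaster_center","cup","mug","tin"):
    print(t,[(np.round(d["box"]),round(d["p"],2)) for d in r.recognise(t,cam)])
print(r.camera_info("wrist"));print(r.sense(),r.tips_ahead)
E
```

```text
pics
top {'fx': 377.2597361922984, 'fy': 377.2597361922984, 'cx': 321.12891591936955, 'cy': 205.39372853601768, 'pose': array([[   0.   ,   -0.998,    0.062,  451.991],
       [  -1.   ,    0.001,    0.014,  -24.579],
       [  -0.014,   -0.062,   -0.998, 1326.274],
       [   0.   ,    0.   ,    0.   ,    1.   ]])}
dispenser [(array([264., 173., 302., 240.]), 0.8)]
top_coaster_center [(array([312., 183., 338., 214.]), 0.93), (array([310., 219., 337., 244.]), 0.88), (array([230., 227., 256., 251.]), 0.88), (array([264., 172., 301., 238.]), 0.68), (array([266., 179., 291., 206.]), 0.62), (array([200., 195., 223., 220.]), 0.27)]
cup [(array([367., 199., 389., 219.]), 0.53), (array([198., 196., 223., 220.]), 0.38)]
mug [(array([410., 191., 448., 222.]), 0.87)]
tin [(array([201., 196., 224., 220.]), 0.72), (array([267., 181., 291., 206.]), 0.62)]
side {'fx': 380.1264540477525, 'fy': 380.1264540477525, 'cx': 321.6510306063943, 'cy': 198.66794514596302, 'pose': array([[   0.999,   -0.013,    0.045,  489.737],
       [  -0.043,   -0.622,    0.782, -761.185],
       [   0.018,   -0.783,   -0
[... 604 characters left out ...]
 195.74556318904934, 'hand_eye': array([[   0.   ,   -0.951,   -0.311,   79.605],
       [   1.   ,    0.001,   -0.002,    0.361],
       [   0.002,   -0.311,    0.951, -117.586],
       [   0.   ,    0.   ,    0.   ,    1.   ]])}
{'clock': 0.6, 'qpos': array([-1.277,  0.353,  1.633,  0.   ,  1.155, -0.002]), 'qvel': array([ 0.001, -0.002, -0.001,  0.   ,  0.001, -0.   ]), 'joint_efforts': array([ -0.   , -60.487, -34.231,   0.   ,   0.001,   0.   ]), 'eef_pos': array([ 182.194, -597.839,  256.272]), 'tcp_rot': array([-3.142, -0.   ,  0.296]), 'contact_force': array([0.402, 0.6  , 0.506]), 'wrist_torque': array([ 0.068, -0.011,  0.069]), 'grasp_force': 0.0, 'opening': 1.000922064498269} 25.0
```

View pics/top.png

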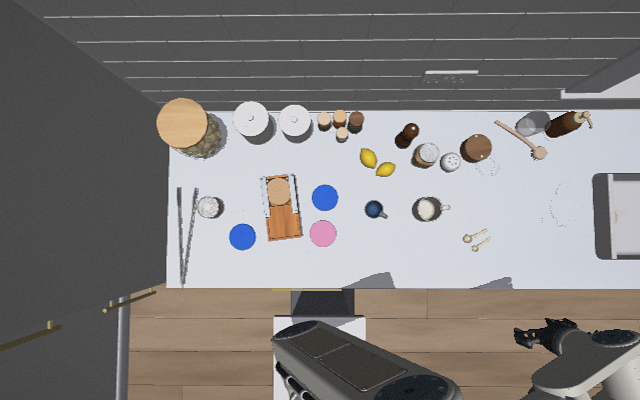

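View pics/side.png

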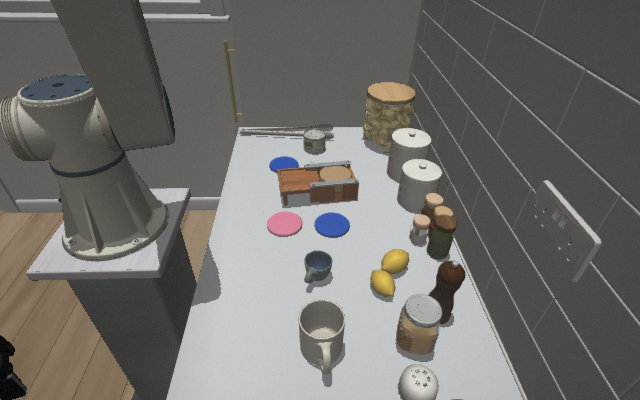

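The top picture shows the dispenser at (283,206), with the cork coaster at its far end (278,192) and the ledge toward the robot. The blue-inside cup is at (374,209) with its handle to lower right. The cream mug is at (427,209) and the tin at (209,207). The coaster candidates are cork (278,192), blue (325,198) and (242,237), and pink (322,234). Only the cork one, in the well, fits. For the cup, (374,209) fits because it is small and dark blue inside. I'll confirm both in one crop.

```bash
python3 - <<'E'
from h import *
np.set_printoptions(precision=1,suppress=True)
a=cv2.imread("pics/top.png")
x0,y0=250,165
cv2.imwrite("pics/crop.png",cv2.resize(a[y0:y0+82,x0:x0+146],None,fx=5,fy=5,interpolation=cv2.INTER_CUBIC))
print("coaster",ray("top",278.5,192.5,60))
print("cup",ray("top",374,209,50),"tin",ray("top",209,207,58))
r.grab_frame("top");r.grab_frame("side")
for cam in("top","side"):
  for t in("dispenser","cup"):
    m=r.cut_out(t,cam)
    if m:
      k=m[0]["mask"].astype(np.uint8);ct=max(cv2.findContours(k,0,2)[0],key=cv2.contourArea)
      rc=cv2.boxPoints(cv2.minAreaRect(ct));print(cam,t,m[0]["p"],m[0]["box"],rc.tolist())
      print(np.array([ray(cam,*p,50) for p in rc]))
E
```

```text
coaster [574.2 137.2  60. ]
cup [ 518.8 -185.4   50. ] tin [525.4 372.5  58. ]
top dispenser 0.67 [265.9, 172.7, 301.4, 239.4] [[259.7582702636719, 176.59796142578125], [294.6960144042969, 171.98355102539062], [303.2047424316406, 236.40692138671875], [268.2669982910156, 241.02133178710938]]
[[629.8 203.   50. ]
 [645.4  83.6  50. ]
 [426.3  53.9  50. ]
 [410.7 171.9  50. ]]
top cup 0.85 [368.3, 199.9, 388.1, 218.6] [[364.1557922363281, 200.713134765625], [384.5328674316406, 198.86068725585938], [386.1803894042969, 216.983642578125], [365.8033142089844, 218.83609008789062]]
[[ 547.  -152.3   50. ]
 [ 553.2 -221.2   50. ]
 [ 491.8 -226.2   50. ]
 [ 485.6 -157.5   50. ]]
side dispenser 0.82 [277.1, 161.2, 358.9, 202.5] [[276.5999755859375, 165.79998779296875], [356.2823486328125, 159.67056274414062], [359.3470458984375, 199.51174926757812], [279.6646728515625, 205.64117431640625]]
[[407.1 197.6  50. ]
 [650.9 227.6  50. ]
 [636.5  30.5  50. ]
 [424.4   9.4  50. ]]
side cup 0.59 [304.1, 252.1, 331.5, 284.6] [[304.0, 250.0], [331.0, 250.0], [331.0, 283.0], [304.0, 283.0]]
[[ 486.8 -151.7   50. ]
 [ 548.7 -153.3   50. ]
 [ 542.8 -248.4   50. ]
 [ 486.1 -246.7   50. ]]
```

View pics/crop.png

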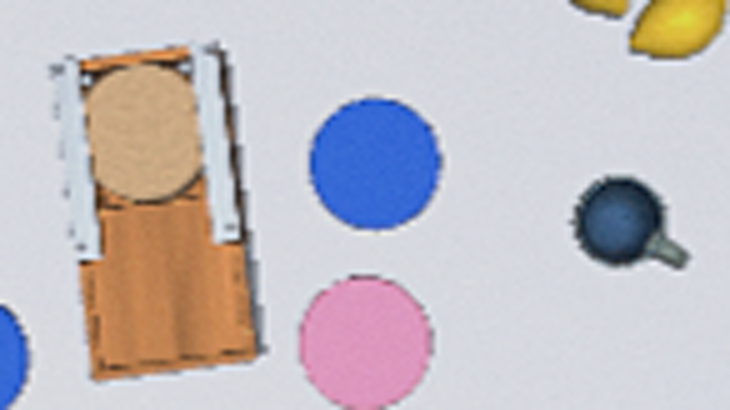

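The crop confirms the cork coaster in the well between the steel lips, and the small blue-inside cup with its handle pointing down-right (toward -x, -y). The dispenser yaw is about 0.12.

```bash
cat >> h.py <<'E'
def go(x,y,z,yaw):
    "delta from present pose to tool-down pose, in m and deg, tool axes"
    T=tool();d=T[:3,:3].T@(np.array([x,y,z])-T[:3,3])/1000
    G=R.from_euler('xyz',[np.pi,0,yaw]).as_matrix()
    rv=np.degrees(R.from_matrix(T[:3,:3].T@G).as_rotvec())
    print("d",np.round(d,4),"rv",np.round(rv,2))
E
python3 -c "
from h import *
go(575,137,270,0.12)"
```

```text
d [ 0.5899 -0.5884 -0.0137] rv [ 0.   -0.   10.07]
```

Call:
carry_out(
  delta_pos=[
    [0.295,-0.294,-0.014],
    [0.295,-0.294,-0.014],
    [0.295,-0.294,-0.014],
    [0.295,-0.294,-0.014],
    [0.295,-0.294,-0.014],
    [0.295,-0.294,-0.014],
    [0.295,-0.294,-0.014],
    [0.295,-0.294,-0.014],
  ],
  rot=[
    [0,0,5],
    [0,0,5],
    [0,0,5],
    [0,0,5],
    [0,0,5],
    [0,0,5],
    [0,0,5],
    [0,0,5],
  ],
  claw=0,
)

```text
clock: 1.9
eef_pos: [379.7, -228.6, 270.6]
tcp_rot: [3.141, -0.001, 0.212]
contact_force: [-0.5, 0.3, 0.3]
opening: 0.002
grasp_force: 0.0
```

Call:
carry_out(
  delta_pos=[
    [0.302,-0.268,0],
    [0.302,-0.268,0],
    [0.302,-0.268,0],
    [0.302,-0.268,0],
    [0.302,-0.268,0],
    [0.302,-0.268,0],
    [0.302,-0.268,0],
    [0.302,-0.268,0],
  ],
  rot=[
    [0,0,5],
    [0,0,5],
    [0,0,5],
    [0,0,5],
    [0,0,5],
    [0,0,5],
    [0,0,5],
    [0,0,5],
  ],
)

```text
clock: 2.9
eef_pos: [619.7, 94.6, 269.6]
tcp_rot: [3.141, 0.0, 0.123]
contact_force: [-0.2, -0.6, -0.4]
opening: 0.002
grasp_force: 0.0
```

```bash
python3 - <<'E'
from h import *
np.set_printoptions(precision=1,suppress=True)
a=r.grab_frame("wrist");cv2.imwrite("pics/w1.png",a)
for t in("dispenser","top_coaster_center"):
  for m in r.cut_out(t,"wrist")[:3]: print(t,round(m["p"],2),m["box"])
print(r.tips_ahead)
E
```

```text
dispenser 0.69 [227.8, 144.9, 324.7, 289.7]
top_coaster_center 0.83 [356.4, 179.7, 424.5, 243.9]
top_coaster_center 0.81 [249.4, 163.6, 311.5, 235.4]
top_coaster_center 0.81 [162.8, 244.5, 226.1, 296.2]
25.0
```

View pics/w1.png

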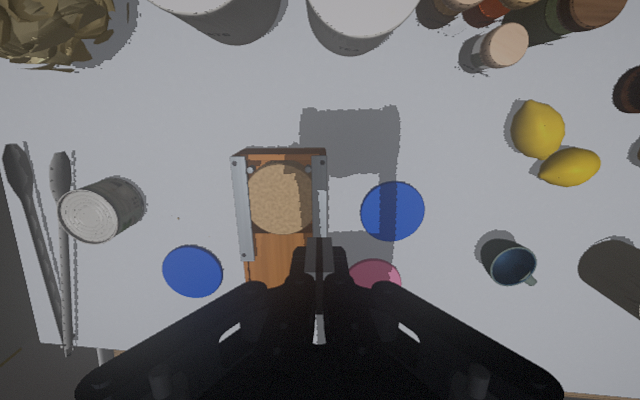

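Wrist view: the cork coaster is at about (281,199). The left lip runs (238,156) to (249,261), and the right lip is at about (321,155) onward. I'll segment the cork and overlay a model.

```bash
cat >> h.py <<'E'
def model(x,y,yaw,pts):
    p=np.array(pts,float);c,s=np.cos(yaw),np.sin(yaw)
    return np.c_[x+c*p[:,0]-s*p[:,1],y+s*p[:,0]+c*p[:,1],p[:,2]]
def overlay(a,cam,x,y,yaw,name,crop,cx=0):
    t=np.linspace(0,2*np.pi,60)
    for pts,col in(([[-82,38,64],[56,38,64],[56,50,64],[-82,50,64]],(0,0,255)),([[-82,-38,64],[56,-38,64],[56,-50,64],[-82,-50,64]],(0,0,255)),
      (np.c_[cx+46.5*np.cos(t),46.5*np.sin(t),0*t+(60 if cx==0 else 58)],(0,255,0)),([[-163,-56,55],[-163,56,55],[56,56,50],[56,-56,50]],(255,0,0))):
        q=proj(cam,model(x,y,yaw,pts));q=(q-crop[:2])*4
        if not isinstance(a,tuple): a=(cv2.resize(a[crop[1]:crop[3],crop[0]:crop[2]],None,fx=4,fy=4),)
        cv2.polylines(a[0],[q.round().astype(np.int32)],True,col,1)
    cv2.imwrite(name,a[0])
E
python3 - <<'E'
from h import *
np.set_printoptions(precision=2,suppress=True)
a=cv2.imread("pics/w1.png")
b,g,rr=[a[...,i].astype(int) for i in range(3)]
hsv=cv2.cvtColor(a,cv2.COLOR_BGR2HSV)
print("cork",hsv[195:200,278:282].mean((0,1)),"wood",hsv[250,270:285].mean(0))
# candidate pose by lips: steel mask in region
roi=np.zeros(a.shape[:2],bool);roi[140:270,225:335]=1
st=roi&(hsv[...,1]<45)&(hsv[...,2]>140)
for nm,(u,v) in dict(LL=(231.5,156.5),LF_out=(240,262),LF_in=(254.5,260),LR_in=(244,156)).items(): print(nm,ray("wrist",u,v,64))
m=roi&(abs(hsv[...,0].astype(int)-hsv[197,280,0])<6)&(hsv[...,1]<130)&(hsv[...,1]>60)&(hsv[...,2]>140)
m=cv2.morphologyEx(m.astype(np.uint8),cv2.MORPH_OPEN,np.ones((5,5)))
ys,xs=np.nonzero(m);print("cork box",xs.min(),xs.max(),ys.min(),ys.max(),xs.mean(),ys.mean())
c=ray("wrist",xs.mean(),ys.mean(),60);print("c",c)
overlay(a,"wrist",c[0],c[1],0.12,"pics/o1.png",[215,135,375,285])
E
```

```text
cork [ 16.65  79.85 159.4 ] wood [ 13.6  135.47 144.07]
LL [627.02 195.23  64.  ]
LF_out [489.2  180.82  64.  ]
LF_in [494.47 162.19  64.  ]
LR_in [629.33 180.96  64.  ]
cork box 249 300 155 233 274.1906765943671 197.75331822596308
c [581.48 143.34  60.  ]
```

View pics/o1.png

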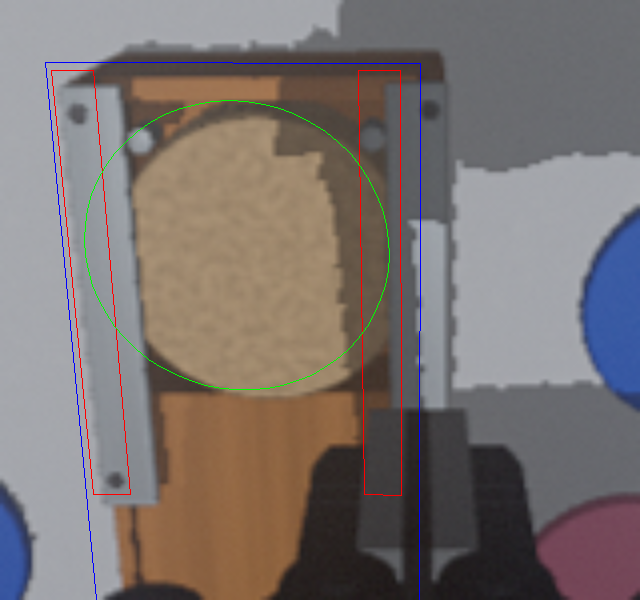

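The model agrees in yaw (0.12) but needs a shift of about (-2.4, -8.2) mm, so the well centre is about (578.5, 135). Next I go above the push point.

```bash
python3 -c "
from h import *
go(641.5,142.6,120,0.12)"
```

```text
d [ 0.0293 -0.0469  0.15  ] rv [0.03 0.05 0.02]
```

Call:
carry_out(
  delta_pos=[
    [0.028,-0.047,0.05],
    [0.028,-0.047,0.1],
    [0.028,-0.047,0.15],
    [0.028,-0.047,0.165],
    [0.028,-0.047,0.18],
    [0.028,-0.047,0.189],
    [0.028,-0.047,0.189],
    [0.028,-0.047,0.189],
  ],
  rot=[
    [0,0,0],
    [0,0,0],
    [0,0,0],
    [0,0,0],
    [0,0,0],
    [0,0,0],
    [0,0,0],
    [0,0,0],
  ],
)

```text
clock: 4.05
eef_pos: [641.5, 144.2, 82.4]
tcp_rot: [-3.141, -0.002, 0.121]
contact_force: [-0.1, -0.4, -0.4]
opening: 0.002
grasp_force: 0.0
```

```bash
python3 - <<'E'
from h import *
a=r.grab_frame("side");cv2.imwrite("pics/s2.png",cv2.resize(a[130:230,250:390],None,fx=5,fy=5,interpolation=cv2.INTER_CUBIC))
E
```

```text
(no output)
```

View pics/s2.png

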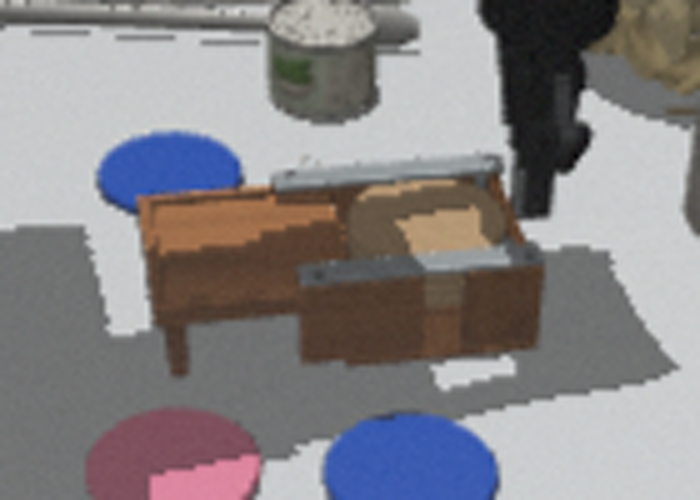

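The shut fingers are hanging behind the rear wall, centred between the lips and clear of everything. Now I push forward.

Call:
carry_out(
  delta_pos=[
    [-0.003,0.001,0],
    [-0.008,0.001,0],
    [-0.016,0.001,0],
    [-0.026,0.001,0],
    [-0.036,0.001,0],
    [-0.046,0.001,0],
    [-0.056,0.001,0],
    [-0.066,0.001,0],
  ],
  rot=[
    [0,0,0],
    [0,0,0],
    [0,0,0],
    [0,0,0],
    [0,0,0],
    [0,0,0],
    [0,0,0],
    [0,0,0],
  ],
)

```text
clock: 5.1
eef_pos: [574.7, 135.1, 81.3]
tcp_rot: [-3.142, 0.0, 0.121]
contact_force: [2.5, -0.1, 1.2]
opening: 0.002
grasp_force: 1.1
```

```bash
python3 -c "
from h import *
s=r.sense();print(s['eef_pos'],s['contact_force'])
go(578.5-45*.9928,135-45*.1197,81,0.12)"
```

```text
[574.65953542 135.06154367  81.32676067] [ 2.49193393 -0.11153212  1.19784234]
d [-0.0412  0.0005  0.0003] rv [-0.    0.    0.07]
```

Contact is at about 2.5 N, so it is sliding. I continue.

Call:
carry_out(
  delta_pos=[
    [-0.008,0,0],
    [-0.016,0,0],
    [-0.024,0,0],
    [-0.031,0,0],
    [-0.036,0,0],
    [-0.039,0,0],
    [-0.041,0,0],
    [-0.041,0,0],
  ],
  rot=[
    [0,0,0],
    [0,0,0],
    [0,0,0],
    [0,0,0],
    [0,0,0],
    [0,0,0],
    [0,0,0],
    [0,0,0],
  ],
)

```text
clock: 6.1
eef_pos: [534.4, 130.2, 81.3]
tcp_rot: [-3.142, 0.0, 0.121]
contact_force: [1.1, 0.3, 2.5]
opening: 0.001
grasp_force: 1.3
```

Call:
carry_out(
  delta_pos=[
    [0,0,-0.01],
    [0,0,-0.03],
    [0,0,-0.06],
    [0,0,-0.11],
    [0,0,-0.16],
    [0,0,-0.19],
    [0,0,-0.19],
    [0,0,-0.19],
  ],
  rot=[
    [0,0,0],
    [0,0,0],
    [0,0,0],
    [0,0,0],
    [0,0,0],
    [0,0,0],
    [0,0,0],
    [0,0,0],
  ],
  claw=0.0854,
)

```text
clock: 7.1
eef_pos: [533.9, 130.0, 270.5]
tcp_rot: [3.141, 0.002, 0.121]
contact_force: [-0.4, -0.4, -0.3]
opening: 1.002
grasp_force: 0.0
```

```bash
python3 - <<'E'
from h import *
np.set_printoptions(precision=1,suppress=True)
a=r.grab_frame("side");a=a[130:230,250:390]
t=r.grab_frame("top")
cv2.imwrite("pics/top3.png",t)
a=cv2.resize(a,(700,500),interpolation=cv2.INTER_CUBIC)
cv2.imwrite("pics/s3.png",a)
for m in r.recognise("top_coaster_center","side"): print(m)
for m in r.recognise("top_coaster_center","top"): print(m)
E
```

```text
{'box': [266.0, 208.9, 303.4, 236.6], 'p': 0.83}
{'box': [267.8, 154.2, 298.4, 174.7], 'p': 0.68}
{'box': [314.1, 210.1, 352.5, 231.3], 'p': 0.64}
{'box': [284.0, 165.7, 317.7, 186.6], 'p': 0.62}
{'box': [309.9, 218.9, 335.9, 244.3], 'p': 0.97}
{'box': [237.6, 226.7, 254.2, 249.7], 'p': 0.69}
{'box': [312.7, 184.2, 341.1, 213.4], 'p': 0.67}
{'box': [267.4, 211.1, 293.5, 229.5], 'p': 0.57}
```

View pics/s3.png

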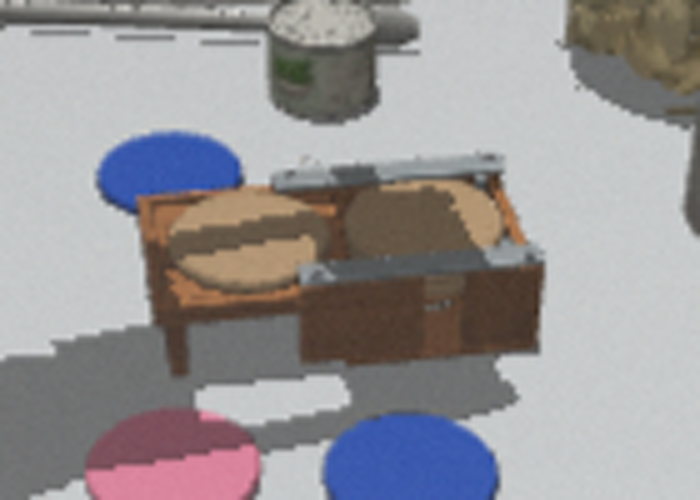

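The side view shows the cork coaster lying on the ledge (crop 168–330, 190–292, i.e. image about (300,177)) and the next coaster up in the well. Now I go above the cup.

```bash
python3 -c "
from h import *
print(ray('side',299.8,177.3,58), 578.5-102*.9928,135-102*.1197)
go(535,-160,250,1.0)"
```

```text
[476.90940861 125.27734626  58.        ] 477.2344 122.7906
d [-0.034   0.288   0.0202] rv [-5.000e-02  1.300e-01 -5.035e+01]
```

Call:
carry_out(
  delta_pos=[
    [-0.034,0.288,0.02],
    [-0.034,0.288,0.02],
    [-0.034,0.288,0.02],
    [-0.034,0.288,0.02],
    [-0.034,0.288,0.02],
    [-0.034,0.288,0.02],
    [-0.034,0.288,0.02],
    [-0.034,0.288,0.02],
  ],
  rot=[
    [0,0,-10],
    [0,0,-20],
    [0,0,-30],
    [0,0,-40],
    [0,0,-50],
    [0,0,-50],
    [0,0,-50],
    [0,0,-50],
  ],
)

```text
clock: 8.3
eef_pos: [535.7, -158.7, 251.1]
tcp_rot: [-3.141, -0.0, 0.994]
contact_force: [0.3, -0.1, -0.3]
opening: 1.005
grasp_force: 0.0
```

```bash
python3 - <<'E'
from h import *
np.set_printoptions(precision=1,suppress=True)
a=r.grab_frame("wrist")
k=r.cut_out("cup","wrist");print([(m["p"],m["box"]) for m in k])
t=r.grab_frame("top")
x0,y0,x1,y1=250,160,400,250
cv2.imwrite("pics/t4.png",np.vstack([cv2.resize(t[160:250,250:400],(640,384),interpolation=cv2.INTER_CUBIC)]))
cv2.imwrite("pics/w4.png",a)
for m in r.recognise("top_coaster_center","top"): print(m)
E
```

```text
[(0.83, [290.6, 172.4, 350.1, 238.1]), (0.59, [55.9, 0.8, 192.2, 56.3])]
{'box': [229.4, 225.0, 255.9, 248.9], 'p': 0.78}
{'box': [312.7, 182.3, 341.5, 211.6], 'p': 0.68}
{'box': [309.4, 218.6, 334.5, 244.3], 'p': 0.61}
{'box': [200.0, 195.0, 223.1, 218.1], 'p': 0.6}
{'box': [268.4, 209.2, 294.9, 235.9], 'p': 0.55}
```

View pics/w4.png

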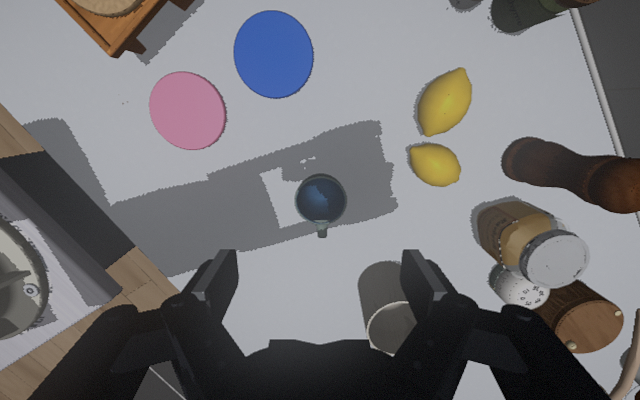

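View pics/t4.png

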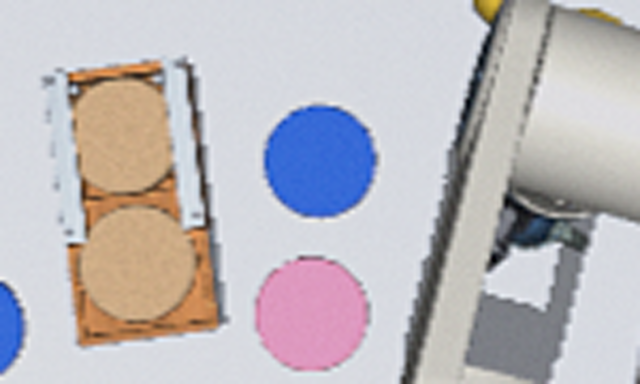

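The wrist view shows the cup rim centred at about (321,199) with the handle straight down at (322,235), so yaw 0.99 suits. The top view shows the cork coaster on the ledge, centred at crop (138,264), i.e. image (282.3,221.9), with the next coaster in the well.

```bash
python3 -c "
from h import *
print('coaster',ray('top',282.3,221.9,58))
c=ray('wrist',321,199,50);print('cup',c)
T=tool();print('cup top',ray('top',374,209,50))
go(c[0],c[1],40,0.994)
a=cv2.imread('pics/w4.png');
r2=[ray('wrist',u,199,50) for u in (295.5,347)];print(np.linalg.norm(r2[0]-r2[1]))"
```

```text
coaster [475.1006042  123.93698235  58.        ]
cup [ 522.34731872 -184.03967715   50.        ]
cup top [ 518.83587249 -185.36868055   50.        ]
d [-0.0285  0.0023  0.2114] rv [ 0.01 -0.01  0.05]
61.30656171257716
```

Call:
carry_out(
  delta_pos=[
    [-0.014,0.001,0.03],
    [-0.028,0.002,0.08],
    [-0.028,0.002,0.13],
    [-0.028,0.002,0.17],
    [-0.028,0.002,0.195],
    [-0.028,0.002,0.208],
    [-0.028,0.002,0.211],
    [-0.028,0.002,0.211],
  ],
  rot=[
    [0,0,0],
    [0,0,0],
    [0,0,0],
    [0,0,0],
    [0,0,0],
    [0,0,0],
    [0,0,0],
    [0,0,0],
  ],
)

```text
clock: 9.5
eef_pos: [522.7, -184.4, 41.0]
tcp_rot: [3.141, -0.0, 0.994]
contact_force: [0.1, 0.4, 0.4]
opening: 0.996
grasp_force: 0.0
```

Call:
carry_out(
  delta_pos=[
    [0,0,0],
    [0,0,0],
    [0,0,0],
    [0,0,0],
    [0,0,0],
    [0,0,0],
  ],
  rot=[
    [0,0,0],
    [0,0,0],
    [0,0,0],
    [0,0,0],
    [0,0,0],
    [0,0,0],
  ],
  claw=0.03,
  grip_force=25,
)

```text
clock: 10.25
eef_pos: [522.8, -184.6, 41.4]
tcp_rot: [3.14, -0.0, 0.994]
contact_force: [-1.3, 0.4, 5.0]
opening: 0.703
grasp_force: 25.7
```

Call:
carry_out(
  delta_pos=[
    [0,0,-0.01],
    [0,0,-0.025],
    [0,0,-0.05],
    [0,0,-0.08],
    [0,0,-0.1],
    [0,0,-0.11],
    [0,0,-0.11],
  ],
  rot=[
    [0,0,0],
    [0,0,0],
    [0,0,0],
    [0,0,0],
    [0,0,0],
    [0,0,0],
    [0,0,0],
  ],
)

```text
clock: 11.12
eef_pos: [522.5, -184.5, 151.1]
tcp_rot: [3.14, -0.0, 0.994]
contact_force: [0.8, -0.2, -1.1]
opening: 0.704
grasp_force: 27.6
```

```bash
python3 - <<'E'
from h import *
a=r.grab_frame("side");b=r.grab_frame("wrist")
print(r.recognise("cup","side")[:2]);k=r.recognise("cup","wrist")[:2];print(k)
cv2.imwrite("pics/l5.png",np.vstack([cv2.resize(a[160:300,240:400],(480,420)),cv2.resize(b[190:310,220:420],(480,288))[:180]]))
go(476,124.2,150,0.994)
E
```

```text
[{'box': [304.1, 215.1, 327.8, 248.6], 'p': 0.82}]
[{'box': [250.3, 212.7, 387.5, 344.8], 'p': 0.85}]
d [ 0.2336 -0.2064 -0.0004] rv [-0.09  0.02 -0.01]
```

View pics/l5.png

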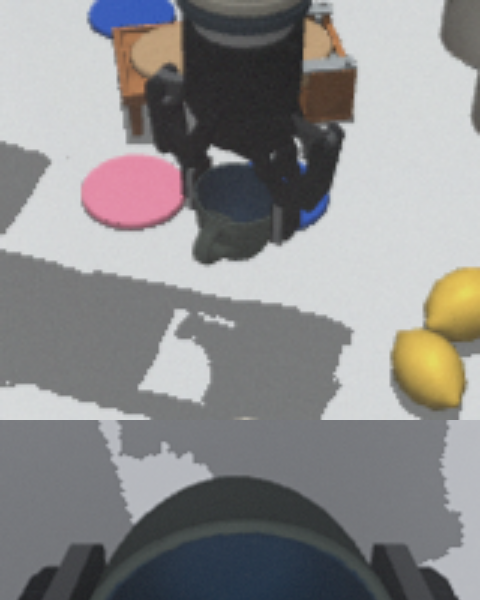

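The cup is held upright between the pads and lifted clear. I check its in-hand centring along tool x while planning the carry.

```bash
python3 - <<'E'
from h import *
T=tool();p=ray("wrist",319,231,160);print("rim far edge in tool",T[:3,:3].T@(p-T[:3,3]))
E
```

```text
rim far edge in tool [ 29.22950206   0.03508966 -10.60811536]
```

Call:
carry_out(
  delta_pos=[
    [0.015,-0.013,0],
    [0.045,-0.04,0],
    [0.075,-0.066,0],
    [0.105,-0.093,0],
    [0.135,-0.12,0],
    [0.165,-0.146,0],
    [0.195,-0.173,0],
    [0.22,-0.195,0],
  ],
  rot=[
    [0,0,0],
    [0,0,0],
    [0,0,0],
    [0,0,0],
    [0,0,0],
    [0,0,0],
    [0,0,0],
    [0,0,0],
  ],
)

```text
clock: 12.32
eef_pos: [477.4, 108.5, 149.9]
tcp_rot: [-3.141, 0.001, 0.995]
contact_force: [-0.6, -0.3, -1.4]
opening: 0.703
grasp_force: 27.6
```

Call:
carry_out(
  delta_pos=[
    [0.01,-0.008,0],
    [0.0135,-0.0115,0],
    [0.0135,-0.0115,0.01],
    [0.0135,-0.0115,0.025],
    [0.0135,-0.0115,0.035],
    [0.0135,-0.0115,0.041],
    [0.0135,-0.0115,0.044],
    [0.0135,-0.0115,0.044],
  ],
  rot=[
    [0,0,0],
    [0,0,0],
    [0,0,0],
    [0,0,0],
    [0,0,0],
    [0,0,0],
    [0,0,0],
    [0,0,0],
  ],
)

```text
clock: 13.32
eef_pos: [476.5, 123.9, 106.2]
tcp_rot: [-3.142, 0.0, 0.994]
contact_force: [0.4, -0.2, -0.1]
opening: 0.708
grasp_force: 27.6
```

```bash
python3 - <<'E'
from h import *
print(r.sense()['contact_force'])
go(476,124.2,100,0.994)
E
```

```text
[ 0.35021346 -0.15077597 -0.13148215]
d [-0.     -0.0006  0.0062] rv [-0.    0.01 -0.01]
```

Call:
carry_out(
  delta_pos=[
    [0.001,0,0.001],
    [0.001,0,0.002],
    [0.001,0,0.003],
    [0.001,0,0.004],
    [0.001,0,0.005],
    [0.001,0,0.0055],
    [0.001,0,0.006],
    [0.001,0,0.006],
  ],
  rot=[
    [0,0,0],
    [0,0,0],
    [0,0,0],
    [0,0,0],
    [0,0,0],
    [0,0,0],
    [0,0,0],
    [0,0,0],
  ],
)

```text
clock: 14.32
eef_pos: [476.9, 124.8, 100.2]
tcp_rot: [-3.142, 0.0, 0.994]
contact_force: [1.2, -0.0, -1.6]
opening: 0.701
grasp_force: 27.6
```

Call:
carry_out(
  delta_pos=[
    [0,0,0.0005],
    [0,0,0.001],
    [0,0,0.0015],
    [0,0,0.0015],
  ],
  rot=[
    [0,0,0],
    [0,0,0],
    [0,0,0],
    [0,0,0],
  ],
)

```text
clock: 14.82
eef_pos: [477.2, 125.1, 99.4]
tcp_rot: [3.141, -0.001, 0.994]
contact_force: [-2.0, 0.5, 6.5]
opening: 0.709
grasp_force: 27.9
```

Contact is at 6.5 N, so the cup is standing on the coaster. I release in two stages.

Call:
carry_out(
  delta_pos=[
    [0,0,0],
    [0,0,0],
    [0,0,0],
  ],
  rot=[
    [0,0,0],
    [0,0,0],
    [0,0,0],
  ],
  claw=0.066,
)

```text
clock: 15.2
eef_pos: [476.9, 124.8, 98.7]
tcp_rot: [-3.142, 0.0, 0.994]
contact_force: [-0.0, -0.7, -0.2]
opening: 0.773
grasp_force: 0.1
```

Call:
carry_out(
  delta_pos=[
    [0,0,0],
    [0,0,0],
    [0,0,0],
    [0,0,0],
  ],
  rot=[
    [0,0,0],
    [0,0,0],
    [0,0,0],
    [0,0,0],
  ],
  claw=0.0854,
)

```text
clock: 15.7
eef_pos: [477.0, 124.8, 98.8]
tcp_rot: [-3.142, -0.0, 0.994]
contact_force: [0.3, 0.5, 0.3]
opening: 0.999
grasp_force: 0.0
```

Call:
carry_out(
  delta_pos=[
    [0,0,-0.01],
    [0,0,-0.03],
    [0,0,-0.06],
    [0,0,-0.11],
    [0,0,-0.15],
    [-0.05,0.05,-0.15],
    [-0.1,0.1,-0.15],
    [-0.14,0.14,-0.15],
  ],
  rot=[
    [0,0,0],
    [0,0,0],
    [0,0,0],
    [0,0,0],
    [0,0,0],
    [0,0,0],
    [0,0,0],
    [0,0,0],
  ],
)

```text
clock: 16.7
eef_pos: [516.1, -60.3, 249.9]
tcp_rot: [3.14, -0.001, 0.995]
contact_force: [1.2, 0.4, 0.2]
opening: 0.996
grasp_force: 0.0
```

Call:
carry_out(
  delta_pos=[
    [-0.04,0.04,0],
    [-0.08,0.08,0],
    [-0.08,0.08,0],
    [-0.08,0.08,0],
  ],
  rot=[
    [0,0,0],
    [0,0,0],
    [0,0,0],
    [0,0,0],
  ],
)

```text
clock: 17.2
eef_pos: [538.8, -169.1, 249.0]
tcp_rot: [-3.141, -0.0, 0.993]
contact_force: [0.0, 0.3, -0.5]
opening: 1.001
grasp_force: 0.0
```

```bash
python3 - <<'E'
from h import *
a=r.grab_frame("side");t=r.grab_frame("top")
cv2.imwrite("pics/end.png",np.hstack([cv2.resize(a[120:240,260:370],(385,420),interpolation=cv2.INTER_CUBIC),cv2.resize(t[160:250,250:330],(373,420),interpolation=cv2.INTER_CUBIC)]))
E
```

```text
(no output)
```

View pics/end.png

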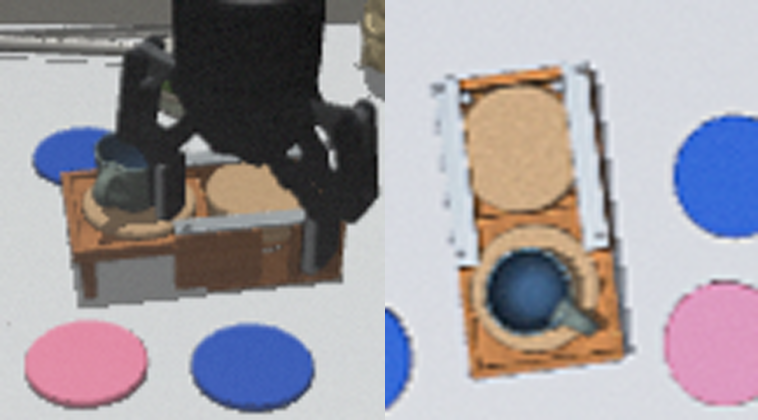

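```bash
python3 -c "
from h import *
print(ray('top',282.4,221.7,58),ray('top',280.7,222.4,108));r.sign_off()"
```

```text
[475.77297114 123.60449404  58.        ] [472.57488741 123.24985165 108.        ]
the job is handed in; nothing more can be done
```

The job is handed in. The top cork coaster lies on the ledge, the next one has sprung up, and the cup stands upright about 3 mm from the coaster's centre. The mug and tin were left untouched.

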